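# Refit the pointer knob on the fitting cabinet's D-shaft and hold it down

## Robot

A 6-joint arm with a two-finger parallel gripper is mounted at the origin on the work surface. World frame = base frame: x ahead of the robot, y to its left, z up, the work surface at z = 0. Lengths are in m, angles in degrees, forces in N, time in s.
With the tool pointing down it reaches from about 0.375 to 0.9 m from the base axis. Payload 3.1 kg.
Tool frame: the origin (TCP) lies on the centre line of the jaws, within the pads' length; the fingertips stand 25 mm ahead of it and the grasp point (between the pads) lies 6 mm ahead of it; z points along the fingers, y is the line along which they close (so a half turn about z gives the same grasp; the last joint's range is limited). The gripper opens to 87 mm and grips with 3 to 60 N. Pads are 19 mm wide; open, the fingers measure 117 mm over their backs; the gripper's body (75 mm by 190 mm) begins 51 mm behind the grasp point.
Start: joints at [57.038, 30.224, 82.088, -0, 67.689, -10.227], TCP at [0.242, 0.576, 0.248] pointing down, gripper open.
Joint ranges: [-176.69, 176.69], [-43.24, 126.21], [12.49, 139.97], [-82, 262], [0, 151.66], [-163.58, 163.58]. Speed limits (degrees/s): [159.86, 159.86, 180, 180, 180, 180].

## Interface

Orientations are given as a 3x3 rotation matrix whose columns are the frame's x, y, z axes.
In Python, from rig import * gives the robot as it stands.
- The arm moves only by the tool step_arm, never from a script. Its argument "steps" is a list of rows, each a list of 7 numbers: the shift along the tool's x, y, z normalised to -1 to 1, where 1 is 0.3 m, then the turn, a rotation vector about the tool's x, y, z normalised to -1 to 1, where 1 is 45 degrees, then the gripper's target within -1 to 1 (shut at 1, half-way at 0, fully open at -1). A call has 1 to 8 rows; each row is the pose to reach, as a shift and turn from the pose commanded when the call began, along the tool's axes at that moment; what a row does not reach only later rows make up. A row lasts 1/12 s, in which the tool goes at most 41.7 mm and 7.16 degrees, less where a joint would pass 70% of its speed; a pose out of reach is approached as far as the arm can. A call with a number of a shift or a turn outside -1 to 1 is refused whole. A call with a gripper value outside its range is refused whole. The fingers move at their own pace and stop on an object; the grip force is fixed at half the most. Time passes only in rows, so rows that repeat a pose let the fingers close. It gives the time, the measured TCP pose, the force, the opening and the grip force at its end, in the units of the state.
- read_state(): the state, without advancing time (a new reading comes with each control period).
- capture(name): name is "scene" or "top" or "wrist"; returns a dict with "image" (384x512x3 uint8, red, green, blue), "vertical_fov" (degrees; the focal length in pixels is half the picture's height over the tangent of half this angle, whatever the lens; pixels are square), "cx", "cy" (the principal point, pixels), "world_from_camera" (4x4, takes a point from camera to world coordinates); the wrist camera has in their place "T_tool_cam" (4x4, takes a point from camera to tool coordinates, whose origin is the TCP and whose axes are the flange's). Camera axes: x right, y down, z forward; pixel columns grow to the right and rows downward; lengths in m; the calibration is good to about 2 mm. A picture is of the moment at which its call begins: read the wrist's pose just before it. There is no depth.
- hand_in(): hands the job in; it is judged then, once.
The state is a dict: "time_s": time; "joint_positions": joint angles; "qvel": joint speeds; "tau": joint torques, N m; "position": TCP position; "tcp_rot": TCP orientation; "force": force on the tool from outside, world axes, zero at the start; "moment": the same for the moment, N m; "opening": opening from 0.0 (shut) to 1.0 (fully open); "grasp_force": force on a finger pad.
Only numpy, scipy, OpenCV 4.12 (cv2) and the standard library are available. Lean on these libraries where they do the work, as an engineer would, in place of code of your own. Each camera call takes 0.05 s, during which the arm holds its last target. There are 200 camera calls.

## Task

The green fitting cabinet lies on its back, door up, and the knob of its latch is off. Pick up the brown bakelite pointer knob (the one with the finger bar and nose, not the plain round one) from among the fittings, turn it so that the flat in its bore, on the nose side, matches the flat of the D-shaped latch shaft (on the side of the white index mark), and push it onto the shaft, all the way down against the spring collar. Finish while still gripping the knob and holding it pressed right down, so that its set screw can be fitted, and leave the other loose things where they are.

Things in the scene. Friction and masses are not known exactly. Their poses are not given: they have to be found in the camera images.
- knob_center (a point): Centre of the loose brown pointer knob (60 g, 46 mm tall, upright on the cork, bore down; cork top at z 4 mm): on its axis, 23 mm above its underside. x: along the finger bar to the nose; z up. Skirt: 45 mm across, 23 mm tall. On it the finger bar, 44 mm long (x), 16 mm wide (y), 24 mm tall, gripped across its width; a white line on its top lies on the nose side.
- knob_foot (a point): Centre of the knob's underside, at the mouth of its bore; axes as knob_center. The bore is D-shaped, 20 mm in diameter, 19 mm deep, its flat on the nose (+x) side, 4.2 mm from the axis.
- knob_nose (a point): Tip of the small blunt nose at the foot of the finger bar, 30 mm from the knob's axis along its x, 28 mm above the underside.
- cabinet: Green enamel cabinet lying on its back, fixed, 260 mm (x) by 220 mm (y), 90 mm high; origin at the centre of its underside. The latch stands on the door 60 mm towards the cabinet's -y side from its centre.
- latch: The latch, fixed, does not turn: a dark steel disc (60 mm across, 3 mm thick) on the door and a steel D-shaft standing on it. Origin: centre of the disc's underside; z up. Shaft 18 mm in diameter, one flat 3 mm from the axis on the +x side, where the disc has a white index mark: the knob's nose must point along this x (the fit allows about 0.15 rad).
- shaft_tip (a point): Centre of the D-shaft's tip (2 mm chamfer on its round side), 23 mm above latch's origin; axes as latch. A knob whose flat does not match stays up here (unless forced with over 30 N); a matched one, let go, rests on the spring collar with its underside 14 mm above latch's origin; pressed right down it is at 6 mm.
- collar (a joint): Press of the brass spring collar round the shaft's foot (34 mm across, 3 mm thick), m: 0 up, 0.008 fully down. Its top is 14 mm above latch's origin when up, 6 mm when down. The spring pushes up with 4 N when up and 12 N fully down, so the knob's weight does not press it.
- iron_plug: Bystander: cast iron plug with square head, 38 mm across, 36 mm tall; origin under its centre.
- reducer: Bystander: blue nylon reducer, 40 mm across, 46 mm tall; origin under its centre.
- tee: Bystander: small brass barbed tee lying flat, 44 mm long, 18 mm tall; origin under the crossing.
- grommet: Bystander: black rubber grommet ring, 36 mm across, 12 mm tall; origin under its centre.
- round_knob: Bystander: a plain round bakelite knob without a bar or nose, 36 mm across, 34 mm tall, which does not belong to this latch; origin under its centre.
- screw_jar: Bystander: amber glass jar with a steel lid, 52 mm across, 70 mm tall; origin under its centre.
- screwdriver: Bystander: screwdriver lying flat, 170 mm long; origin under its middle.

How it is judged (in metres and radians):
On the way, in this order (a step that is already met when the one before it is completed fails the run):
1. the pointer knob is lifted off the cork, above the height of the door (height (world z) of knob_foot above 0.1 m), for 0.1 s.
2. the knob is over the shaft with the flats matched, its underside below the shaft's tip (horizontal distance between knob_foot and latch below 0.003 m and angle between the x axis of knob_foot and the x axis of latch, either way round below 0.35 rad and x of knob_nose in the frame of latch above 0.02 m and angle between knob_foot's own z axis and vertical below 0.12 rad and z of knob_foot in the frame of latch below 0.0175 m), for 0.1 s.
At the end, for the whole second after the job is handed in: Knob on the D-shaft, flats matched (axis within 3 mm, nose within 0.35 rad, tilt under 0.12 rad), underside under 8.8 mm above the latch origin, collar down over 5.5 of its 8 mm, over 5 N on the latch, still, and held so by the fingers (horizontal distance between knob_foot and latch below 0.003 m and angle between the x axis of knob_foot and the x axis of latch, either way round below 0.35 rad and x of knob_nose in the frame of latch above 0.02 m and angle between knob_foot's own z axis and vertical below 0.12 rad and z of knob_foot in the frame of latch below 0.0088 m and value of joint collar above 0.0055 m and contact force between knob and latch above 5 N and contact force between the fingers and knob above 2 N and linear speed of knob below 0.02 m/s); the arm keeps its last pose, push and grip.
It fails at once if another loose thing is moved by more than 25 mm (distance of any of iron_plug, reducer, tee, grommet, round_knob, screw_jar, screwdriver from where it was at the start of the episode above 0.025 m).
It also fails if it takes over 42 s, if anything falls off the work surface, if the arm or the gripper's body presses on something with over 40 N, if the wrist force passes 120 N, or if a joint passes its speed limit or range.

## Working session

There is one attempt and no reset: what is moved stays moved. The work goes in short steps, Python scripts to look and compute and a tool call to move; the robot and the scene stay as the last step left them, time stands still between calls to the robot, and variables do not carry over. Pictures are saved under pics/ and viewed, at most 10 in all, crops included, and the job is handed in when it is done.

Besides the shell and the picture viewer there is one more tool, called after ">>>" by a JSON object that holds its "fn" and its "kwargs". step_arm: Moves the arm, as the interface text tells. Scaled input: -1 to 1 covers 0.3 m each way for a shift and 45 degrees each way for a turn. Its arguments: {"type":"object","properties":{"steps":{"type":"array"}},"required":["steps"]}

```bash
mkdir -p pics; cat > h.py <<'E'
from rig import *
import numpy as np, cv2
def cam(c, s=None):
    f=c["image"].shape[0]/2/np.tan(np.radians(c["vertical_fov"])/2)
    if "world_from_camera" in c: T=np.array(c["world_from_camera"])
    else:
        W=np.eye(4);W[:3,:3]=np.array(s["tcp_rot"]);W[:3,3]=s["position"];T=W@np.array(c["T_tool_cam"])
    return f,c["cx"],c["cy"],T
def pix2z(k,u,v,z):
    f,cx,cy,T=k
    d=T[:3,:3]@np.array([(u-cx)/f,(v-cy)/f,1]);o=T[:3,3]
    return o+d*(z-o[2])/d[2]
def proj(k,p):
    f,cx,cy,T=k
    q=T[:3,:3].T@(np.array(p)-T[:3,3]);return f*q[:2]/q[2]+[cx,cy]
E
python3 - <<'E'
from h import *
import pickle
s=read_state();print({k:np.round(v,3) for k,v in s.items()})
out=[]
d={}
for n in ("scene","top"):
    c=capture(n);d[n]=cam(c);out.append(c["image"]);print(n,np.round(d[n][3],3),d[n][:3])
    cv2.imwrite(f"pics/{n}.png",cv2.resize(c["image"][...,::-1],(800,600),interpolation=cv2.INTER_CUBIC))
    cv2.imwrite(f"{n}_raw.png",c["image"][...,::-1])
pickle.dump(d,open("cams.pkl","wb"))
E
```

```text
{'time_s': np.float64(0.0), 'joint_positions': array([ 5.7037e+01,  3.0278e+01,  8.2157e+01, -3.0000e-03,  6.7690e+01,
       -1.0228e+01]), 'qvel': array([ 0.025, -0.119, -0.038, -0.054, -0.023,  0.121]), 'tau': array([ -0.   , -44.004, -17.659,   0.063,   0.058,  -0.   ]), 'position': array([0.241, 0.576, 0.247]), 'tcp_rot': array([[-0.922,  0.386, -0.001],
       [ 0.386,  0.922, -0.002],
       [ 0.   , -0.002, -1.   ]]), 'force': array([ 0.127, -0.808, -0.216]), 'moment': array([-0.039,  0.019,  0.009]), 'grasp_force': np.float64(0.0), 'opening': np.float64(0.997)}
scene [[ 0.546  0.479 -0.688  1.316]
 [ 0.838 -0.289  0.463 -0.431]
 [ 0.023 -0.829 -0.559  0.719]
 [ 0.     0.     0.     1.   ]] (np.float64(478.24235700453886), 260.2646133727038, 194.40165566252696)
top [[ 0.019 -0.989  0.145  0.383]
 [-1.    -0.019  0.005  0.084]
 [-0.002 -0.146 -0.989  1.207]
 [ 0.     0.     0.     1.   ]] (np.float64(433.21875140836744), 258.40175716650396, 193.15867621301436)
```

View pics/top.png

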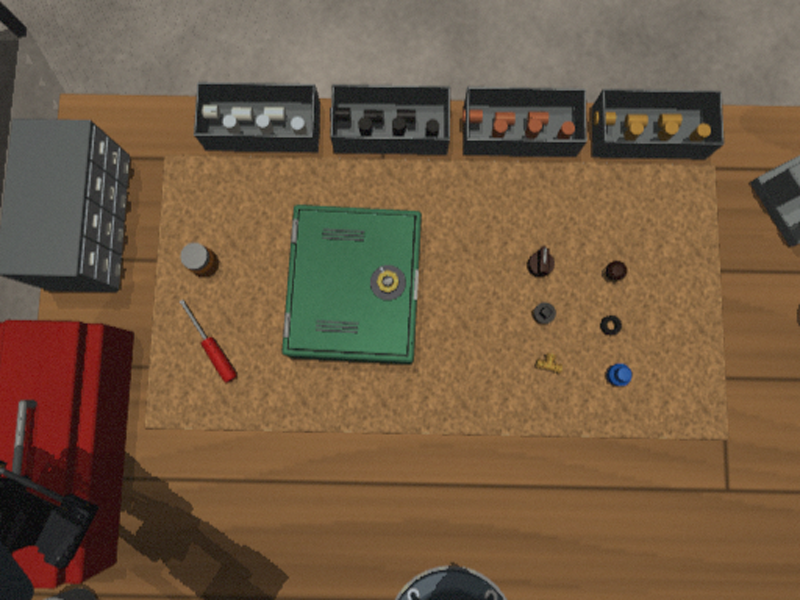

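The top view shows the pointer knob at about (541,262) of 800x600, with its nose roughly towards the top of the picture. The latch is at (387,282), and the plug is next to the knob at (544,313). I'll enlarge both.

```bash
python3 - <<'E'
from h import *
im=cv2.imread("top_raw.png")
a=im[145:195,320:370];b=im[155:205,223:273]
cv2.imwrite("pics/crop1.png",np.hstack([cv2.resize(x,(400,400),interpolation=cv2.INTER_CUBIC) for x in (a,b)]))
import pickle
k=pickle.load(open("cams.pkl","rb"))["top"]
print("knob",pix2z(k,346,167,.045),"latch",pix2z(k,248,180,.1), "corner",[pix2z(k,u*.64,v*.64,.09).round(3) for u,v in((296,206),(421,212),(414,361),(284,354))])
E
```

```text
knob [ 0.6304354  -0.14905426  0.045     ] latch [0.57948244 0.11643133 0.1       ] corner [array([0.708, 0.276, 0.09 ]), array([0.702, 0.062, 0.09 ]), array([0.449, 0.07 , 0.09 ]), array([0.456, 0.285, 0.09 ])]
```

View pics/crop1.png

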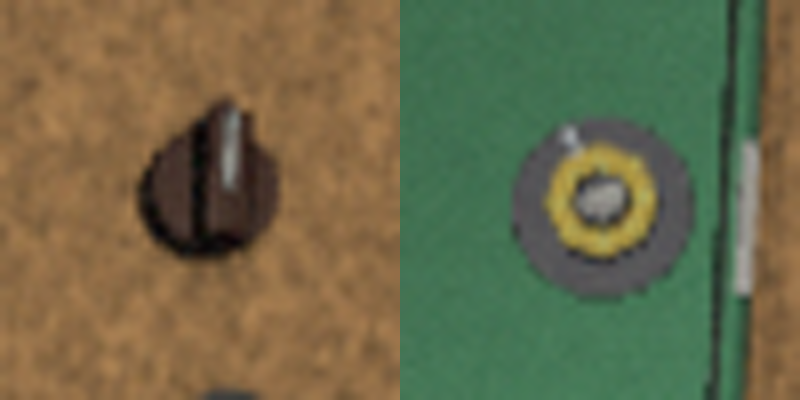

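The knob's bar line points almost along world +x (yaw about 1°). The index mark points about 25° from +x towards +y. I'll move over the latch first and use the wrist camera there.

>>> {"fn": "step_arm", "kwargs": {"steps": [[-0.817,-0.49,0,0,0,-0.533,-1],[-0.817,-0.49,0,0,0,-0.533,-1],[-0.817,-0.49,0,0,0,-0.533,-1],[-0.817,-0.49,0,0,0,-0.533,-1],[-0.817,-0.49,0,0,0,-0.533,-1],[-0.817,-0.49,0,0,0,-0.533,-1],[-0.817,-0.49,0,0,0,-0.533,-1]]}}

```text
time_s: 0.68
position: [0.4109, 0.3449, 0.2473]
tcp_rot: [[-1.0, -0.022, -0.001], [-0.022, 1.0, -0.0], [0.001, -0.0, -1.0]]
force: [1.2, 0.9, 0.8]
opening: 0.999
grasp_force: 0.0
```

```bash
cat >> h.py <<'E'
def goto(p,yaw_deg=None):
    "prints shift/turn in move units to world p and tool-x yaw, tool down"
    s=read_state();R=np.array(s["tcp_rot"]);
    d=R.T@(np.array(p)-s["position"])/.3
    r=np.zeros(3)
    if yaw_deg is not None:
        from scipy.spatial.transform import Rotation as Ro
        c,q=np.cos(np.radians(yaw_deg)),np.sin(np.radians(yaw_deg))
        G=np.array([[c,q,0],[q,-c,0],[0,0,-1]])
        r=Ro.from_matrix(R.T@G).as_rotvec(degrees=True)/45
    print("t",s["time_s"],"pos",np.round(s["position"],4),"x yaw",round(np.degrees(np.arctan2(R[1,0],R[0,0])),2),"\nshift",d.round(4),"turn",r.round(4))
E
python3 - <<'E'
from h import *
c=capture("wrist");print(np.round(c["T_tool_cam"],4),c["vertical_fov"],c["cx"],c["cy"])
goto([.579,.116,.247],205)
E
```

```text
[[-1.700e-03 -9.545e-01 -2.982e-01  8.170e-02]
 [ 1.000e+00 -2.100e-03  1.100e-03 -7.000e-04]
 [-1.600e-03 -2.982e-01  9.545e-01 -1.372e-01]
 [ 0.000e+00  0.000e+00  0.000e+00  1.000e+00]] 63.9114624188935 249.3517593953042 189.67975255731943
t 0.7333 pos [0.4162 0.3392 0.2473] x yaw -178.99 
shift [-0.5295 -0.7534  0.0069] turn [-0.0076  0.003  -0.5331]
```

>>> {"fn": "step_arm", "kwargs": {"steps": [[-0.53,-0.753,0,0,0,-0.533,-1],[-0.53,-0.753,0,0,0,-0.533,-1],[-0.53,-0.753,0,0,0,-0.533,-1],[-0.53,-0.753,0,0,0,-0.533,-1],[-0.53,-0.753,0,0,0,-0.533,-1],[-0.53,-0.753,0,0,0,-0.533,-1],[-0.53,-0.753,0,0,0,-0.533,-1],[-0.53,-0.753,0,0,0,-0.533,-1]]}}

```text
time_s: 1.4
position: [0.5793, 0.1185, 0.2474]
tcp_rot: [[-0.907, -0.421, 0.005], [-0.421, 0.907, -0.003], [-0.003, -0.005, -1.0]]
force: [0.6, -0.1, 0.9]
opening: 0.996
grasp_force: 0.0
```

```bash
cat >> h.py <<'E'
def look(name,box,w=None):
    "wrist picture; box in raw px enlarged"
    import pickle
    s=read_state();c=capture("wrist");k=cam(c,s);pickle.dump(k,open(name+".pkl","wb"))
    cv2.imwrite(name+"_raw.png",c["image"][...,::-1])
    u0,v0,u1,v1=box;a=c["image"][v0:v1,u0:u1,::-1]
    f=min(800/(u1-u0),600/(v1-v0));cv2.imwrite(f"pics/{name}.png",cv2.resize(a,None,fx=f,fy=f,interpolation=cv2.INTER_CUBIC));print("scale",f)
    return k
E
python3 - <<'E'
from h import *
goto([.579,.116,.247],205)
k=look("w1",(150,90,350,240))
print(proj(k,[.579,.116,.1]))
goto([.625,-.149,.2],181)
E
```

```text
t 1.4 pos [0.5793 0.1185 0.2474] x yaw -155.11 
shift [ 0.0043 -0.0072  0.0014] turn [-0.006   0.0041 -0.0024]
scale 4.0
[248.37560293 180.90345645]
t 1.45 pos [0.5765 0.1213 0.2471] x yaw -155.07 
shift [ 0.2332 -0.885   0.1574] turn [-0.0008  0.001   0.5318]
```

View pics/w1.png

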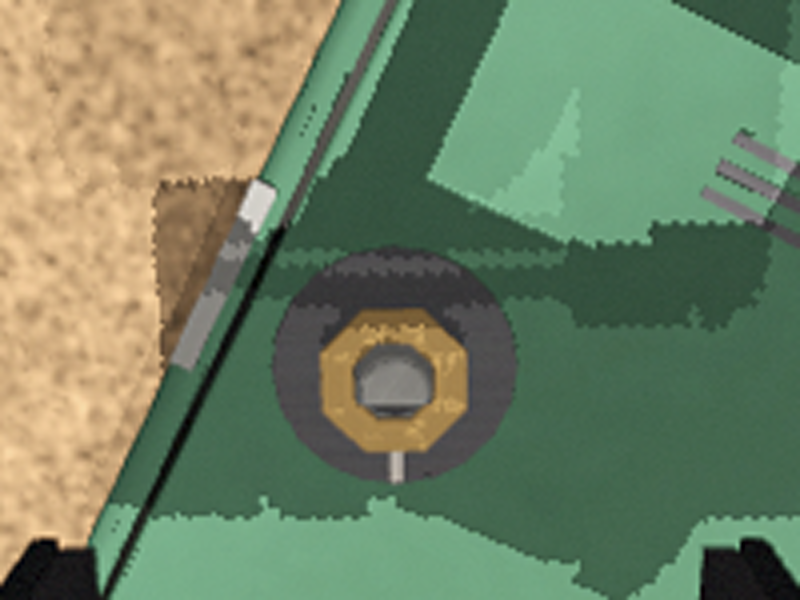

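The wrist view shows the latch disc centre at about (395,365) in the crop. The index mark at (398,467) points down in the image, and the shaft's flat at v≈405 is on the same side.

```bash
python3 - <<'E'
from h import *
import pickle
k=pickle.load(open("w1.pkl","rb"))
P=lambda u,v,z:pix2z(k,150+u/4,90+v/4,z)
for z in (.093,.097):
    l,r,t,b=P(273,366,z),P(517,366,z),P(395,247,z),P(395,484,z)
    m=P(398,467,z);c=(l+r+t+b)/4
    print(z,np.linalg.norm(r-l),np.linalg.norm(t-b),"c",c.round(4),"mark yaw",np.degrees(np.arctan2(*(m-c)[1::-1])))
e=P(173,368,.095)-P(256,200,.095);print("edge yaw",np.degrees(np.arctan2(e[1],e[0])))
# tip flat edge ends (z=.094+.023)
a,b=P(358,405,.117),P(430,405,.117);print("flat",np.degrees(np.arctan2(*(b-a)[1::-1]))+90, np.linalg.norm(a-b))
goto([.625,-.149,.2],181)
E
```

```text
0.093 0.0600627117681922 0.0607238083261232 c [0.5816 0.1175 0.093 ] mark yaw 26.432036180708018
0.097 0.05923808797184854 0.05989010808388997 c [0.5805 0.1171 0.097 ] mark yaw 26.432036180708074
edge yaw -3.120622915042478
flat 204.8542525646958 0.016426943478549474
t 1.45 pos [0.5765 0.1213 0.2471] x yaw -155.07 
shift [ 0.2332 -0.885   0.1574] turn [-0.0008  0.001   0.5318]
```

>>> {"fn": "step_arm", "kwargs": {"steps": [[0.233,-0.885,0.1,0,0,0.53,-1],[0.233,-0.885,0.157,0,0,0.53,-1],[0.233,-0.885,0.157,0,0,0.53,-1],[0.233,-0.885,0.157,0,0,0.53,-1],[0.233,-0.885,0.157,0,0,0.53,-1],[0.233,-0.885,0.157,0,0,0.53,-1],[0.233,-0.885,0.157,0,0,0.53,-1],[0.233,-0.885,0.157,0,0,0.53,-1]]}}

```text
time_s: 2.12
position: [0.6245, -0.1502, 0.1988]
tcp_rot: [[-1.0, -0.02, -0.001], [-0.02, 1.0, -0.002], [0.001, -0.002, -1.0]]
force: [0.0, 0.9, -1.2]
opening: 1.0
grasp_force: 0.0
```

```bash
python3 - <<'E'
from h import *
capture("top")
goto([.625,-.149,.2],181)
k=look("w2",(150,90,350,240))
print(proj(k,[.627,-.15,.05]))
E
```

```text
t 2.1667 pos [ 0.6238 -0.1471  0.1992] x yaw -178.81 
shift [-0.0038 -0.0065 -0.0027] turn [ 0.0013 -0.0022  0.0043]
scale 4.0
[246.44469551 185.40112535]
```

View pics/w2.png

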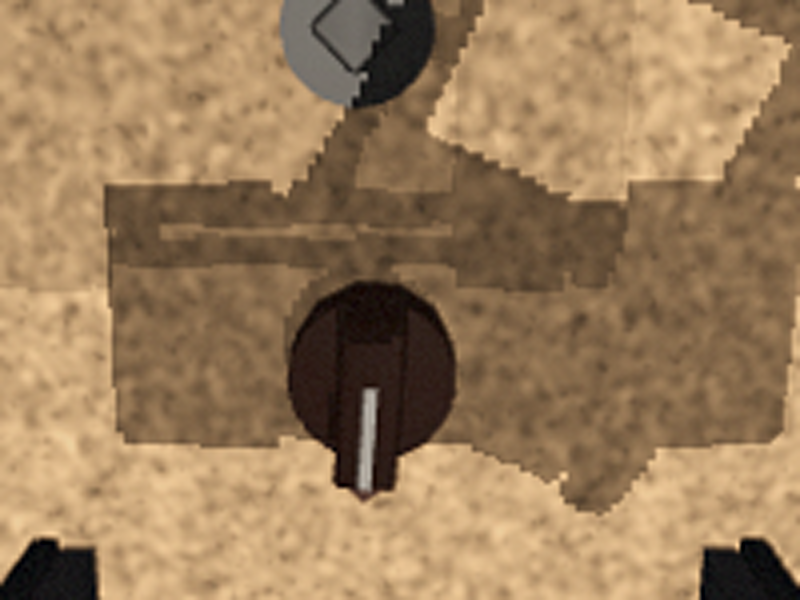

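The knob is seen with its skirt spanning u 288–456. The white line runs from (371,388) to (364,492), and the bar is about u 340–405. Next I'll compute its pose.

```bash
python3 - <<'E'
from h import *
import pickle
k=pickle.load(open("w2.pkl","rb"))
P=lambda u,v,z:pix2z(k,150+u/4,90+v/4,z)
a,b=P(371,388,.05),P(364.5,492,.05)
print("line",a.round(4),b.round(4),np.linalg.norm(a-b),"yaw",np.degrees(np.arctan2(*(b-a)[1::-1])))
l,r=P(288,370,.027),P(456,370,.027);print("skirt",((l+r)/2).round(4),np.linalg.norm(l-r))
print("skirt back",P(372,282,.027).round(4),P(372,458,.027).round(4))
print("bar back top edge",P(372,312,.05),"width",P(340,400,.05)-P(405,400,.05))
for (x,y) in ((.6265,-.1495),(.628,-.1495)):
    # predicted skirt rim/box for candidates
    t=np.linspace(0,2*np.pi,200)
    q=np.array([proj(k,[x+.0225*np.cos(i),y+.0225*np.sin(i),z]) for i in t for z in (.004,.027)])
    q=(q-[150,90])*4;print(x,y,"rim u",q[:,0].min(),q[:,0].max(),"v",q[:,1].min(),q[:,1].max())
goto([.628,-.149,.056],183)
E
```

```text
line [ 0.6287 -0.1536  0.05  ] [ 0.6558 -0.1548  0.05  ] 0.027161913649648373 yaw -2.690465580447339
skirt [ 0.6307 -0.1537  0.027 ] 0.04390664060494741
skirt back [ 0.6073 -0.154   0.027 ] [ 0.6551 -0.1534  0.027 ]
bar back top edge [ 0.60975613 -0.15356837  0.05      ] width [ 2.90463564e-04 -1.58418664e-02 -5.55111512e-17]
0.6265 -0.1495 rim u 301.8425291309686 474.70689256337596 v 253.00197410693295 436.50318974223774
0.628 -0.1495 rim u 301.8647355604045 474.4895577525415 v 258.4379776035872 441.83314714143035
t 2.2167 pos [ 0.6235 -0.1451  0.1995] x yaw -178.7 
shift [-0.0158 -0.0142  0.4784] turn [ 0.0025 -0.0026 -0.0378]
```

>>> {"fn": "step_arm", "kwargs": {"steps": [[-0.028,0.03,0.1,0,0,0.08,-1],[-0.028,0.03,0.2,0,0,0.08,-1],[-0.028,0.03,0.2,0,0,0.08,-1],[-0.028,0.03,0.2,0,0,0.08,-1],[-0.028,0.03,0.2,0,0,0.08,-1],[-0.028,0.03,0.2,0,0,0.08,-1],[-0.028,0.03,0.2,0,0,0.08,-1],[-0.028,0.03,0.2,0,0,0.08,-1]]}}

```text
time_s: 2.88
position: [0.6331, -0.1367, 0.1422]
tcp_rot: [[-0.999, 0.039, 0.003], [0.039, 0.999, -0.001], [-0.003, -0.001, -1.0]]
force: [0.5, 0.2, -0.7]
opening: 1.001
grasp_force: 0.0
```

```bash
python3 - <<'E'
from h import *
goto([.6325,-.154,.056],177.3)
k=look("w3",(140,140,360,305))
print((proj(k,[.6325,-.154,.05])-[140,140])*800/220)
E
```

```text
t 2.8833 pos [ 0.6331 -0.1367  0.1422] x yaw 177.79 
shift [ 0.0007 -0.0575  0.2873] turn [-0.0012  0.0034  0.0109]
scale 3.6363636363636362
[320.06803109 224.09108575]
```

View pics/w3.png

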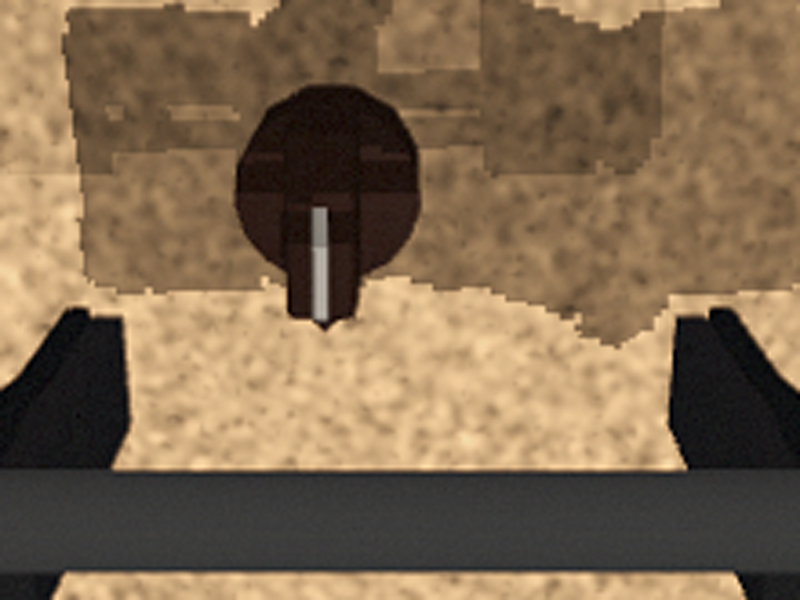

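The knob's line now runs from (320,208) to (320,322), straight down the image, so the yaw is matched. The skirt spans u 236–420.

```bash
python3 - <<'E'
from h import *
import pickle
from scipy.optimize import least_squares
k=pickle.load(open("w3.pkl","rb"))
sc=800/220
P=lambda u,v,z:pix2z(k,140+u/sc,140+v/sc,z)
a,b=P(320,208,.05),P(320,322,.05)
print("line",a.round(4),b.round(4),"yaw",np.degrees(np.arctan2(*(b-a)[1::-1])))
print("bar mid",((P(287,300,.05)+P(358,300,.05))/2).round(4))
t=np.linspace(0,2*np.pi,120)
def box(p):
    q=np.array([proj(k,[p[0]+.0225*np.cos(i),p[1]+.0225*np.sin(i),z]) for i in t for z in (.004,.027)]);q=(q-140)*sc
    return np.array([q[:,0].min(),q[:,0].max(),q[:,1].min()])
r=least_squares(lambda p:box(p)-[236,420,85],[.632,-.154],diff_step=1e-3);print("skirt fit",r.x,r.fun)
goto([.632,-.153,.057],177.3)
E
```

```text
line [ 0.6288 -0.1538  0.05  ] [ 0.6557 -0.1554  0.05  ] yaw -3.499926172822025
bar mid [ 0.6504 -0.1546  0.05  ]
skirt fit [ 0.63448065 -0.15373198] [-2.80040244  2.80280533  0.15404994]
t 2.9333 pos [ 0.6329 -0.1367  0.1419] x yaw 177.78 
shift [ 0.0017 -0.0543  0.2829] turn [-0.0009  0.0028  0.0107]
```

>>> {"fn": "step_arm", "kwargs": {"steps": [[-0.003,-0.057,0.05,0,0,0.016,-1],[-0.003,-0.057,0.15,0,0,0.016,-1],[-0.003,-0.057,0.22,0,0,0.016,-1],[-0.003,-0.057,0.27,0,0,0.016,-1],[-0.003,-0.057,0.287,0,0,0.016,-1],[-0.003,-0.057,0.287,0,0,0.016,-1],[-0.003,-0.057,0.287,0,0,0.016,0.2],[-0.003,-0.057,0.287,0,0,0.016,1]]}}

```text
time_s: 3.6
position: [0.6335, -0.1543, 0.0554]
tcp_rot: [[-0.999, 0.051, 0.002], [0.051, 0.999, -0.001], [-0.002, -0.001, -1.0]]
force: [-0.5, 0.4, 1.2]
opening: 0.922
grasp_force: 0.0
```

>>> {"fn": "step_arm", "kwargs": {"steps": [[0,0,0,0,0,0,1],[0,0,0,0,0,0,1],[0,0,0,0,0,0,1],[0,0,0,0,0,0,1],[0,0,0,0,0,0,1],[0,0,0,0,0,0,1],[0,0,0,0,0,0,1]]}}

```text
time_s: 4.18
position: [0.6326, -0.1536, 0.0544]
tcp_rot: [[-0.999, 0.051, 0.0], [0.051, 0.999, -0.0], [-0.0, -0.0, -1.0]]
force: [0.9, -0.4, -0.1]
opening: 0.4
grasp_force: 0.0
```

```bash
python3 - <<'E'
from h import *
s=read_state();print(s["opening"]*87,s["grasp_force"],s["force"])
goto([.633,-.1537,.19],177)
E
```

```text
34.83249543733998 0.0 [ 0.93111127 -0.43833023 -0.0870421 ]
t 4.1833 pos [ 0.6326 -0.1536  0.0544] x yaw 177.07 
shift [-1.30e-03 -4.00e-04 -4.52e-01] turn [-0.      0.0001  0.0015]
```

Still closing; wait, then lift.

>>> {"fn": "step_arm", "kwargs": {"steps": [[0,0,0,0,0,0,1],[0,0,0,0,0,0,1],[0,0,0,0,0,0,1],[0,0,0,0,0,0,1],[0,0,0,0,0,0,1],[0,0,0,0,0,0,1]]}}

```text
time_s: 4.68
position: [0.6326, -0.1536, 0.0543]
tcp_rot: [[-0.999, 0.051, -0.0], [0.051, 0.999, 0.0], [0.0, 0.0, -1.0]]
force: [-0.5, -0.7, -0.9]
opening: 0.18
grasp_force: 30.0
```

>>> {"fn": "step_arm", "kwargs": {"steps": [[0,0,-0.05,0,0,0,1],[0,0,-0.15,0,0,0,1],[0,0,-0.28,0,0,0,1],[0,0,-0.38,0,0,0,1],[0,0,-0.43,0,0,0,1],[0,0,-0.43,0,0,0,1],[0,0,-0.43,0,0,0,1],[0,0,-0.43,0,0,0,1]]}}

```text
time_s: 5.35
position: [0.6314, -0.1531, 0.1817]
tcp_rot: [[-0.999, 0.051, -0.003], [0.051, 0.999, 0.001], [0.003, 0.001, -1.0]]
force: [-0.2, 0.6, -0.7]
opening: 0.185
grasp_force: 30.0
```

```bash
python3 - <<'E'
from h import *
s=read_state();print(s["opening"]*87,s["grasp_force"],s["force"],np.round(s["tcp_rot"],4).tolist())
goto([.5805,.117,.19],205.5)
k=look("w4",(140,150,360,315))
E
```

```text
16.12157564539061 29.99857485294342 [-0.17545136  0.61435288 -0.67746295] [[-0.9987, 0.0512, -0.003], [0.0512, 0.9987, 0.0013], [0.003, 0.0012, -1.0]]
t 5.35 pos [ 0.6314 -0.1531  0.1817] x yaw 177.06 
shift [ 0.2158  0.8904 -0.0258] turn [ 0.0024 -0.0034 -0.6319]
scale 3.6363636363636362
```

View pics/w4.png

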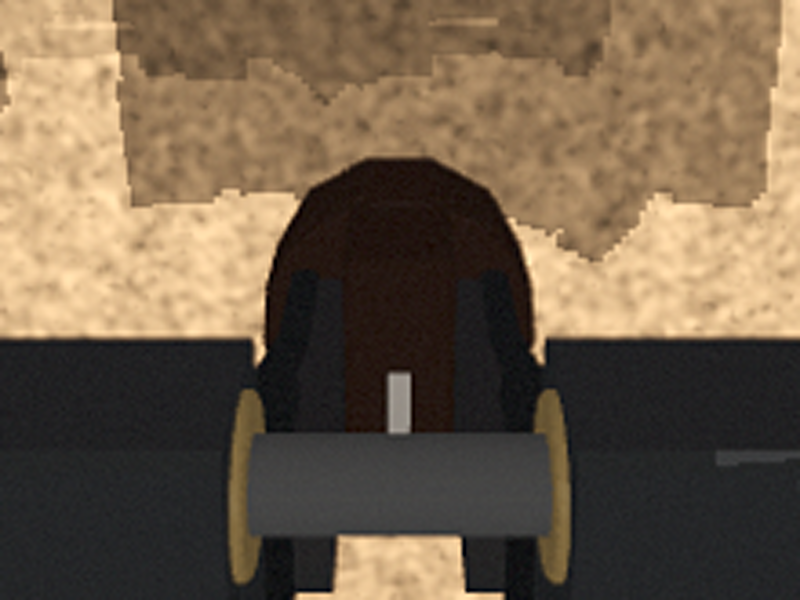

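The knob is held across the bar (16.1 mm opening), with its line start at (399,372). The skirt's back edge is at v 157, and its sides are at u 266 and 533. Next I'll work out the axis position in the tool frame.

```bash
python3 - <<'E'
from h import *
import pickle
from scipy.optimize import least_squares
sc=800/220
t=np.linspace(0,2*np.pi,180)
k4=pickle.load(open("w4.pkl","rb"));k3=pickle.load(open("w3.pkl","rb"));k2=pickle.load(open("w2.pkl","rb"))
def box(k,p,zf,off,s):
    q=np.array([proj(k,[p[0]+.0225*np.cos(i),p[1]+.0225*np.sin(i),z]) for i in t for z in (zf,zf+.023)]);q=(q-off)*s
    return np.array([q[:,0].min(),q[:,0].max(),q[:,1].min()])
zf=.1817-.0503
r=least_squares(lambda p:box(k4,p,zf,[140,150],sc)-[266,533,157],[.632,-.154],diff_step=1e-3)
print("w4",r.x,r.fun,"tcp .6314 -.1531; knob rel tcp", r.x-[.6314,-.1531])
r=least_squares(lambda p:box(k3,p,.004,[140,140],sc)-[236,420,85],[.632,-.154],diff_step=1e-3);print("w3",r.x,r.fun)
r=least_squares(lambda p:box(k2,p,.004,[150,90],4)-[288,456,282],[.632,-.154],diff_step=1e-3);print("w2",r.x,r.fun)
print("line start w4",pix2z(k4,140+399/sc,150+372/sc,zf+.046))
im=cv2.imread("w4_raw.png")[175:285,200:300].astype(float)
im2=cv2.imread("w3_raw.png")[155:240,195:265].astype(float)
g=lambda a:cv2.resize(np.clip(a*4,0,255).astype(np.uint8),(400,int(a.shape[0]*400/a.shape[1])),interpolation=cv2.INTER_CUBIC)
A,B=g(im),g(im2);H=max(len(A),len(B));pad=lambda a:np.vstack([a,np.zeros((H-len(a),400,3),np.uint8)])
cv2.imwrite("pics/enh.png",np.hstack([pad(A),pad(B)]))
E
```

```text
w4 [ 0.63308957 -0.15330993] [-4.9945396   5.00137793  0.41623369] tcp .6314 -.1531; knob rel tcp [ 0.00168957 -0.00020993]
w3 [ 0.63448134 -0.15373021] [-2.80734176  2.80972968  0.15449412]
w2 [ 0.63464687 -0.15362884] [-1.79626746  1.79769142  0.07916876]
line start w4 [ 0.62767653 -0.15320526  0.1774    ]
```

View pics/enh.png

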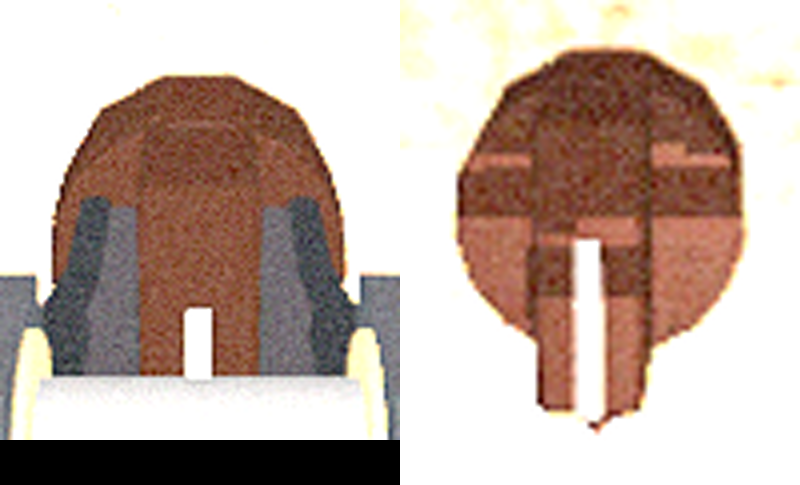

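The enhanced crop shows the skirt is faceted, with flats facing x and y. That puts the axis about 0.7–1 mm towards the nose from the TCP, centred in y. I'll move next to the latch, offset so the camera sees it past the knob, and measure it a second time at rest.

>>> {"fn": "step_arm", "kwargs": {"steps": [[0.038,0.983,-0.061,0,0,-0.632,1],[0.038,0.983,-0.061,0,0,-0.632,1],[0.038,0.983,-0.061,0,0,-0.632,1],[0.038,0.983,-0.061,0,0,-0.632,1],[0.038,0.983,-0.061,0,0,-0.632,1],[0.038,0.983,-0.061,0,0,-0.632,1],[0.038,0.983,-0.061,0,0,-0.632,1],[0.038,0.983,-0.061,0,0,-0.632,1]]}}

```text
time_s: 6.07
position: [0.6346, 0.149, 0.1998]
tcp_rot: [[-0.9, -0.436, -0.003], [-0.436, 0.9, 0.004], [0.001, 0.005, -1.0]]
force: [0.2, -0.0, -0.5]
opening: 0.184
grasp_force: 30.0
```

>>> {"fn": "step_arm", "kwargs": {"steps": [[0,0,0,0,0,0,1],[0,0,0,0,0,0,1],[0,0,0,0,0,0,1],[0,0,0,0,0,0,1],[0,0,0,0,0,0,1]]}}

```text
time_s: 6.48
position: [0.6364, 0.1396, 0.2012]
tcp_rot: [[-0.904, -0.428, -0.001], [-0.428, 0.904, -0.0], [0.001, 0.0, -1.0]]
force: [0.3, -0.1, -0.5]
opening: 0.182
grasp_force: 30.0
```

```bash
python3 - <<'E'
from h import *
k=look("w5",(170,50,330,170))
print((proj(k,[.5805,.117,.097])-[170,50])*5)
goto([.5805,.117,.19],205.5)
s=read_state();print(s["qvel"].round(2),s["opening"])
E
```

```text
scale 5.0
[422.77208155 365.57050031]
t 6.5333 pos [0.6365 0.1398 0.2014] x yaw -154.63 
shift [0.2012 0.0113 0.0381] turn [ 0.0001 -0.0007 -0.0029]
[ 0.3  -0.13 -0.15  0.05  0.1   0.11] 0.17834303248157488
```

View pics/w5.png

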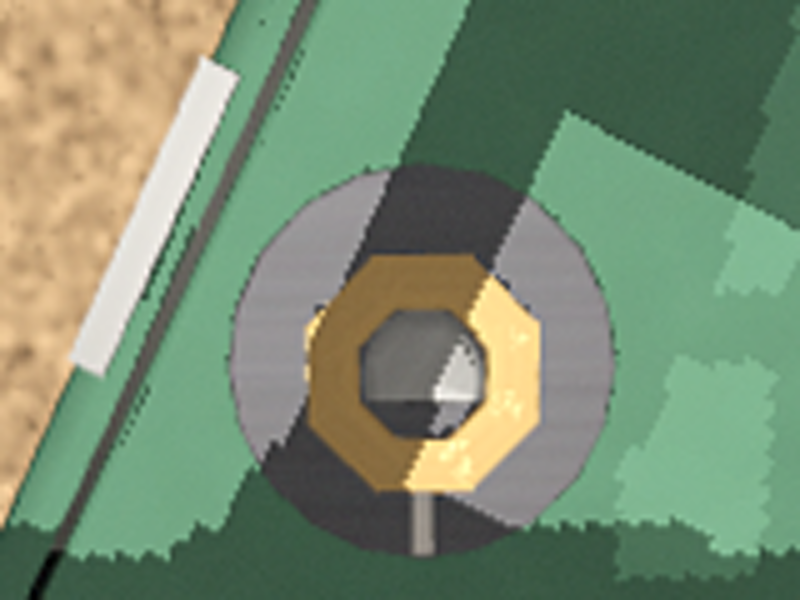

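The latch disc spans u 231–613 and v 165–555, centred at (422,360). The index mark is straight down at u 423, and the collar centre is (424,372).

```bash
python3 - <<'E'
from h import *
import pickle
from scipy.optimize import least_squares
k=pickle.load(open("w5.pkl","rb"));k1=pickle.load(open("w1.pkl","rb"))
t=np.linspace(0,2*np.pi,180)
def box(k,p,off,s,r):
    q=np.array([proj(k,[p[0]+r*np.cos(i),p[1]+r*np.sin(i),p[2]]) for i in t]);q=(q-off)*s
    return np.r_[q.min(0),q.max(0)]
for kk,o,s,b in ((k,[170,50],5,[231,165,613,555]),(k1,[150,90],4,[273,247,517,484])):
    r=least_squares(lambda p:box(kk,p,o,s,.03)-b,[.58,.117,.097],diff_step=1e-3);print("free z",r.x.round(4),r.fun.round(1))
    r=least_squares(lambda p:box(kk,[*p,.097],o,s,.03)-b,[.58,.117],diff_step=1e-3);print(".097",r.x.round(4),r.fun.round(1))
P=lambda u,v,z:pix2z(k,170+u/5,50+v/5,z)
print("collar",((P(307,372,.108)+P(541,372,.108)+P(424,253,.108)+P(424,492,.108))/4).round(4))
m=P(423,540,.097)-P(422,360,.097);print("yaw",np.degrees(np.arctan2(m[1],m[0])))
e=P(473,257,.108)-P(377,257,.108);print("collar edge",np.degrees(np.arctan2(e[1],e[0])))
n=np.array([np.cos(np.radians(25.4)),np.sin(np.radians(25.4))])
for c in ((.580,.1165),): 
    p=np.array(c)-.0008*n;print(p);goto([*p,.178],205.4)
E
```

```text
free z [0.5811 0.1173 0.0923] [-0.1  0.1  0.1 -0.1]
.097 [0.5809 0.117 ] [-3.8 -3.2  3.8  4. ]
free z [0.5814 0.1175 0.0949] [-0.6  0.6  0.6 -0.7]
.097 [0.5809 0.1172] [-1.5 -0.1  1.5  0.3]
collar [0.5807 0.1171 0.108 ]
yaw 25.867320486747168
collar edge 115.26047645581825
[0.57927733 0.11615685]
t 6.5333 pos [0.6365 0.1398 0.2014] x yaw -154.63 
shift [0.2061 0.0105 0.0781] turn [ 0.0001 -0.0007 -0.0006]
```

Both measurements agree: centre (0.581, 0.117), yaw about 25.5°. Now I'll move above the shaft.

>>> {"fn": "step_arm", "kwargs": {"steps": [[0.1,0.011,0,0,0,0,1],[0.202,0.011,0.03,0,0,0,1],[0.202,0.011,0.07,0,0,0,1],[0.202,0.011,0.07,0,0,0,1],[0.202,0.011,0.07,0,0,0,1],[0.202,0.011,0.07,0,0,0,1],[0.202,0.011,0.07,0,0,0,1],[0.202,0.011,0.07,0,0,0,1]]}}

```text
time_s: 7.2
position: [0.5815, 0.1185, 0.1813]
tcp_rot: [[-0.903, -0.431, 0.002], [-0.431, 0.903, 0.0], [-0.002, -0.001, -1.0]]
force: [-0.8, 0.2, -0.8]
opening: 0.179
grasp_force: 30.0
```

```bash
python3 - <<'E'
from h import *
capture("scene")
goto([.5803,.1169,.15],205.5)
E
```

```text
t 7.25 pos [0.5812 0.1185 0.1812] x yaw -154.48 
shift [ 0.0053 -0.0035  0.104 ] turn [-0.0009  0.002   0.0004]
```

>>> {"fn": "step_arm", "kwargs": {"steps": [[0.005,-0.0035,0.015,0,0,0,1],[0.005,-0.0035,0.03,0,0,0,1],[0.005,-0.0035,0.03,0,0,0,1],[0.005,-0.0035,0.03,0,0,0,1],[0.005,-0.0035,0.03,0,0,0,1],[0.005,-0.0035,0.03,0,0,0,1]]}}

```text
time_s: 7.75
position: [0.5794, 0.1168, 0.1717]
tcp_rot: [[-0.903, -0.431, 0.0], [-0.431, 0.903, -0.0], [-0.0, -0.0, -1.0]]
force: [-0.6, 0.2, -0.3]
opening: 0.182
grasp_force: 30.0
```

```bash
python3 - <<'E'
from h import *
goto([.5803,.1169,.15],205.5);print(read_state()["qvel"].round(2))
E
```

```text
t 7.75 pos [0.5794 0.1168 0.1717] x yaw -154.49 
shift [-0.0027 -0.001   0.0723] turn [-0.0001  0.0002  0.0001]
[-0.06 -0.21 -0.13  0.02  0.07  0.05]
```

>>> {"fn": "step_arm", "kwargs": {"steps": [[-0.0025,-0.001,0.01,0,0,0,1],[-0.0025,-0.001,0.02,0,0,0,1],[-0.0025,-0.001,0.03,0,0,0,1],[-0.0025,-0.001,0.038,0,0,0,1],[-0.0025,-0.001,0.038,0,0,0,1],[-0.0025,-0.001,0.038,0,0,0,1]]}}

```text
time_s: 8.25
position: [0.5799, 0.1168, 0.1599]
tcp_rot: [[-0.903, -0.431, -0.001], [-0.431, 0.903, -0.0], [0.001, 0.0, -1.0]]
force: [-0.4, 0.2, -0.2]
opening: 0.182
grasp_force: 30.0
```

```bash
python3 - <<'E'
from h import *
goto([.5803,.1169,.15],205.5);s=read_state();print(s["force"],s["opening"],s["grasp_force"],s["moment"])
E
```

```text
t 8.25 pos [0.5799 0.1168 0.1599] x yaw -154.5 
shift [-0.0012 -0.0002  0.033 ] turn [ 0.0004 -0.0008  0.0001]
[-0.38130844  0.23012024 -0.16376466] 0.18241055271690443 29.99853104352951 [0.06397728 0.0346746  0.01032678]
```

>>> {"fn": "step_arm", "kwargs": {"steps": [[-0.001,0,0.007,0,0,0,1],[-0.001,0,0.014,0,0,0,1],[-0.001,0,0.02,0,0,0,1],[-0.001,0,0.02,0,0,0,1],[-0.001,0,0.02,0,0,0,1]]}}

```text
time_s: 8.67
position: [0.5808, 0.117, 0.1552]
tcp_rot: [[-0.903, -0.431, 0.001], [-0.431, 0.903, -0.0], [-0.001, -0.0, -1.0]]
force: [-0.9, -0.2, 6.2]
opening: 0.182
grasp_force: 30.0
```

```bash
python3 - <<'E'
from h import *
goto([.5803,.1169,.15],205.5);s=read_state();print(s["force"],s["opening"],s["grasp_force"],s["moment"])
E
```

```text
t 8.6667 pos [0.5808 0.117  0.1552] x yaw -154.49 
shift [0.0015 0.0004 0.0173] turn [-0.0006  0.0012  0.0002]
[-0.8740001  -0.16410213  6.20027691] 0.1822829340715445 30.000957548618317 [0.09732113 0.3267989  0.00472424]
```

>>> {"fn": "step_arm", "kwargs": {"steps": [[0.001,0,0.007,0,0,0,1],[0.001,0,0.014,0,0,0,1],[0.001,0,0.02,0,0,0,1],[0.001,0,0.02,0,0,0,1],[0.001,0,0.02,0,0,0,1]]}}

```text
time_s: 9.08
position: [0.5808, 0.117, 0.1503]
tcp_rot: [[-0.903, -0.431, 0.002], [-0.431, 0.903, 0.0], [-0.002, -0.001, -1.0]]
force: [-2.1, -0.6, 11.0]
opening: 0.184
grasp_force: 30.0
```

```bash
python3 - <<'E'
from h import *
goto([.5803,.1169,.15],205.5);s=read_state();print(s["force"],s["opening"],s["grasp_force"],s["moment"])
E
```

```text
t 9.0833 pos [0.5808 0.117  0.1503] x yaw -154.49 
shift [0.0015 0.0005 0.001 ] turn [-0.0011  0.0026  0.0002]
[-2.06006179 -0.61447003 10.99007864] 0.1839470256479722 30.00201255083084 [ 0.03021735  0.55884724 -0.01639483]
```

The force is rising at the spring's 1 N/mm, now 11 N, so the collar is about 7 mm down. Pressing a little further to reach the stop.

>>> {"fn": "step_arm", "kwargs": {"steps": [[0.001,0,0.005,0,0,0,1],[0.001,0,0.01,0,0,0,1],[0.001,0,0.01,0,0,0,1],[0.001,0,0.01,0,0,0,1],[0.001,0,0.01,0,0,0,1],[0.001,0,0.01,0,0,0,1]]}}

```text
time_s: 9.58
position: [0.5808, 0.117, 0.15]
tcp_rot: [[-0.902, -0.431, 0.004], [-0.431, 0.902, 0.0], [-0.004, -0.002, -1.0]]
force: [-6.0, -0.5, 26.0]
opening: 0.182
grasp_force: 30.0
```

```bash
python3 - <<'E'
from h import *
goto([.5803,.1169,.15],205.5);s=read_state();print(s["force"],s["opening"],s["grasp_force"],s["moment"])
look("w6",(140,150,360,315))
E
```

```text
t 9.5833 pos [0.5808 0.117  0.15  ] x yaw -154.48 
shift [0.0017 0.0006 0.0001] turn [-0.002   0.0047  0.0005]
[-5.95185112 -0.49305858 25.98126685] 0.18218732050058883 30.014081597328186 [ 0.0304164   1.23688344 -0.02594343]
scale 3.6363636363636362
```

View pics/w6.png

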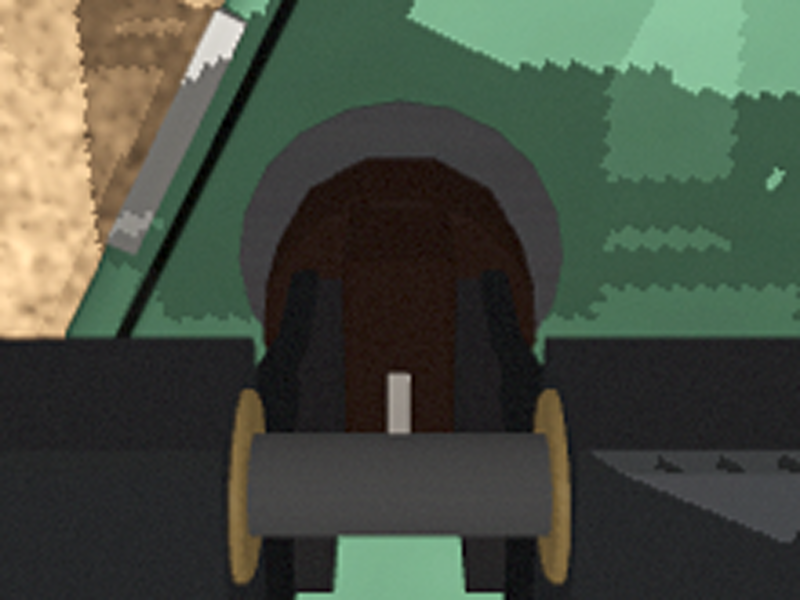

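The knob sits down over the disc, with the line start still at (399,372), so it hasn't slipped in the grip. The force rose from 11 to 26 N over 0.3 mm, so it is on the stop. Handing in.

```bash
python3 -c "
from rig import *
print(hand_in())"
```

```text
the job is handed in; nothing more can be done
None
```

The pointer knob is on the D-shaft with its flats matched and is still gripped, pressed down against the stop at about 26 N. I handed the job in at about 9.6 s; no verdict came back, and I didn't check the other loose things with a final picture.

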